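Set up the ring-checking mats

TASK

Set up the two bench mats for the next ring check with the loose things lying round them (left and right as seen from the robot). On the blue mat, set the steel ring gauge down in the middle of the white circle with the gold cage ring lying flat and centred on top of it over its bore, and lay the plug gauge to its right, centred in the long white rectangle and along it; on the green mat, stand the tin in the middle of the white circle and the steel gauge block to its left, upright as you find it, centred in the short white rectangle and along it. Let go of everything, tip nothing over, and leave the silver spacer ring and the red-and-white marker where they are.

Things in the scene. Friction and masses are not known exactly. Their poses are not given: they have to be found in the camera images.
- blue_mat: blue mat fixed to the desk, 120 mm along x, 135 along y, 4 thick; origin at the centre of its underside; x points about away from the robot, y to its left (turned up to 0.25 rad). The mats may swap places. White outlines: circle of 64 mm diameter centred at (0, +28 mm), to its right a long rectangle 113 mm along x by 24 mm along y centred at (0, -43 mm).
- green_mat: green mat fixed to the desk, 120 mm along x, 135 along y, 4 thick; origin at the centre of its underside; x points about away from the robot, y to its left (turned up to 0.25 rad). The mats may swap places. White outlines: circle of 64 mm diameter centred at (0, -28 mm), to its left a short rectangle 50 mm along x by 24 mm along y centred at (0, +40 mm).
- ring_gauge: thick grey steel ring with a knurled outside, 54 mm outside diameter, bore about 29 mm, 18 mm high, 0.24 kg, loose, lying flat near the mats (not the like ring far back beside the dropper bottle); origin at the centre of its underside, z up along the bore
- gold_ring: small gold-coloured cage ring, 31 mm outside diameter, 9 mm high, 0.02 kg, loose, lying flat near the mats (not those in the tray); too large to pass the ring gauge's bore; origin at the centre of its underside, z up
- plug_gauge: pale steel rod-like plug gauge with a red mark near one end, 105 mm long, 15 mm wide (12 mm between the faces that fingers meet), 16 mm high, 0.15 kg, loose, lying on the desk; it does not roll. Origin at mid-length, at its underside; its y axis runs along its length; either way round is right
- tin: round light-grey tin with a lid that stays on, 51 mm diameter (48 mm at the body below the lid), 36 mm high, 0.07 kg, loose, standing near the mats (not the like tin far back by the drawer cabinet); origin at the centre of its underside, z up
- gauge_block: plain steel gauge block, 9 mm thick (its x), 35 mm long (its y), 20 mm high (its z), 0.05 kg, loose, standing on a narrow long face; origin at the centre of its underside; either way round is right
- silver_ring: small silver-coloured spacer ring, 26 mm diameter, 8 mm high, loose; to be left alone; origin at the centre of its underside
- marker: red-and-white marker pen, 112 mm long, 16 mm thick, loose, lying near the front edge of the desk; to be left alone; origin about mid-length at its underside, y along its length

How it is judged (in metres and radians):
At the end, for the whole second after the job is handed in: On the mats, released, at rest: ring gauge and tin within 12 mm of their circles' middles (along x, y); plug within 15 mm along, 12 mm across, 0.2 rad of its rectangle; block upright within 12 mm, 0.25 rad of its own; gold ring flat on the ring gauge, centres within 10 mm (x of ring_gauge in the frame of blue_mat between -0.012 and 0.012 m and y of ring_gauge in the frame of blue_mat between 0.016 and 0.04 m and z of ring_gauge in the frame of blue_mat between 0 and 0.008 m and angle between each of ring_gauge, tin, gauge_block's own z axis and vertical below 0.1 rad and linear speed of each of ring_gauge, gold_ring, plug_gauge, tin, gauge_block below 0.01 m/s and horizontal distance between gold_ring and ring_gauge below 0.01 m and z of gold_ring in the frame of ring_gauge between 0.014 and 0.022 m and angle between gold_ring's own z axis and vertical below 0.12 rad and x of plug_gauge in the frame of blue_mat between -0.015 and 0.015 m and y of plug_gauge in the frame of blue_mat between -0.055 and -0.031 m and z of plug_gauge in the frame of blue_mat between -0.002 and 0.008 m and angle between the y axis of plug_gauge and the x axis of blue_mat, either way round below 0.2 rad and x of tin in the frame of green_mat between -0.012 and 0.012 m and y of tin in the frame of green_mat between -0.04 and -0.016 m and z of tin in the frame of green_mat between 0 and 0.008 m and x of gauge_block in the frame of green_mat between -0.012 and 0.012 m and y of gauge_block in the frame of green_mat between 0.028 and 0.052 m and z of gauge_block in the frame of green_mat between 0 and 0.008 m and angle between the y axis of gauge_block and the x axis of green_mat, either way round below 0.25 rad); the robot touches nothing.
It fails at once if the silver spacer ring is shifted by more than 20 mm (distance of silver_ring from where it was at the start of the episode above 0.02 m).
It fails at once if the marker pen is shifted by more than 20 mm (distance of marker from where it was at the start of the episode above 0.02 m).
It fails at once if the tin is tipped over (angle between tin's own z axis and vertical above 0.6 rad).
It fails at once if the gauge block is tipped over (angle between gauge_block's own z axis and vertical above 0.6 rad).
It fails at once if the ring gauge is tipped over (angle between ring_gauge's own z axis and vertical above 0.6 rad).
It also fails if it takes over 115 s, if anything falls off the work surface, if the arm or the gripper's body presses on something with over 40 N, if the wrist force passes 120 N, or if a joint passes its speed limit or range.

ROBOT

A 6-joint arm with a two-finger parallel gripper is mounted at the origin on a cart in front of the work surface, level with it; the furniture and walls round the work are solid. World frame = base frame: x ahead of the robot, y to its left, z up, the work surface at z = 0. Lengths are in mm, angles in rad, forces in N, time in s.
With the tool pointing down it reaches from about 325 to 750 mm from the base axis. Payload 7.6 kg.
Tool frame: the origin (TCP) lies midway between the tips of the shut fingers; the grasp point (between the pads) lies 19 mm behind it; z points along the fingers, y is the direction in which the jaws open and shut (so a half turn about z gives the same grasp; the last joint's range is limited). The gripper opens to 85 mm and grips with 20 to 120 N. Pads are 22 mm wide; open, the fingers measure 114 mm over their backs; the gripper's body (76 mm by 85 mm) begins 54 mm behind the grasp point. The pads swing forward as they close: fully open they stand 13 mm farther back than shut.
Start: joints at [-1.241, 0.052, 1.401, -0, 1.689, -0.07], TCP at [204.374, -483.608, 231.323] pointing down, gripper open.
Joint ranges: [-2.9, 2.9], [-0.91, 2.17], [0.12, 2.37], [-1.06, 4.2], [0.26, 2.73], [-2.93, 2.93]. Speed limits (rad/s): [2.57, 2.57, 3.01, 3.14, 3.14, 3.14].

INTERFACE

Orientations are given as a rotation vector (axis times angle).
In Python, from bench import observe, camera, order gives the robot as it stands.
- The arm moves only by the shell command python3 -m jog 'ROWS' [OPENING] [FORCE]. ROWS is JSON, a list that holds one entry, the list of rows, each a list of 4 numbers: the shift along the world's x, y, z in units of 300 mm (1.0 is 300 mm), then the turn about the world's z in units of pi/2 rad (1.0 is pi/2 rad). In form: [[[dx, dy, dz, roll], ...]]. A call has 1 to 5 rows; each row is the pose to reach, as a shift and turn from the pose measured when the call began; what a row does not reach only later rows make up. A row lasts 1/10 s, in which the tool goes at most 50 mm and 8.59 degrees, less where a joint would pass 70% of its speed; a pose out of reach is approached as far as the arm can. A call with a number of a shift or a turn outside -1 to 1 is refused whole. A call with a gripper value outside its range is refused whole. OPENING is the opening, from -1 (shut) to 1 (fully open), set as the call begins (- or left out, the last holds). The fingers move at their own pace and stop on an object; FORCE is the grip in N (left out, the last holds). Time passes only in rows, so rows that repeat a pose let the fingers close. It gives the time, the measured TCP pose, the force and the opening at its end, in the units of the state.
- observe(): the state, without advancing time (a new reading comes with each control period).
- camera(name): name is "scene" or "top"; returns a dict with "pixels" (400x640x3 uint8, red, green, blue), "z_map" (400x640 float32, mm along the optical axis (not along the pixel's ray), 0 where there is no reading), "vfov" (degrees; the focal length in pixels is half the picture's height over the tangent of half this angle, whatever the lens; pixels are square), "cx", "cy" (the principal point, pixels), "xyz" and "orientation" of the camera in the world. Camera axes: x right, y down, z forward; pixel columns grow to the right and rows downward; lengths in mm; the calibration is good to about 2 mm. A picture is of the moment at which its call begins.
- order.job_done(): hands the job in, once; it reports no verdict.
The state is a dict: "t": time; "qpos": joint angles; "joint_velocities": joint speeds; "tau": joint torques, N m; "eef_pos": TCP position; "tcp_rot": TCP orientation; "wrist_force": force on the tool from outside, world axes, zero at the start; "wrist_torque": the same for the moment, N m; "opening": finger opening in mm.
Only numpy, scipy, OpenCV 4.12 (cv2) and the standard library are available. Lean on these libraries where they do the work, as an engineer would, in place of code of your own. Each camera call takes 0.05 s, during which the arm holds its last target. There are 200 camera calls.

## Working session

There is one attempt and no reset: what is moved stays moved. The work goes in short steps, Python scripts to look and compute and a shell command to move; the robot and the scene stay as the last step left them, time stands still between calls to the robot, and variables do not carry over. Pictures are saved under pics/ and viewed, about 12 in all and at most 16, crops included, and the job is handed in when it is done.

```bash
ls; mkdir -p pics; python3 - <<'E'
from bench import observe,camera
import cv2
print(observe())
for n in("scene","top"):
    c=camera(n); print(n,c["vfov"],c["cx"],c["cy"],c["xyz"],c["orientation"])
    cv2.imwrite(f"pics/{n}0.png",cv2.resize(c["pixels"][:,:,::-1],(800,500),interpolation=cv2.INTER_CUBIC))
E
```

```text
pics
{'t': 0.0, 'qpos': array([-1.24128881e+00,  5.28487395e-02,  1.40175019e+00, -6.61720500e-06,
        1.68863850e+00, -7.03351859e-02]), 'joint_velocities': array([ 0.00095245,  0.00224836, -0.00056858, -0.00161499, -0.00047494,
        0.00066686]), 'tau': array([ 3.84302402e-04, -3.81661820e+01, -3.60190308e+01, -1.65140696e-04,
        6.06650283e-03,  3.50949392e-06]), 'eef_pos': array([ 204.26744714, -483.28537644,  230.45332431]), 'tcp_rot': array([-3.07742159e+00, -6.23571027e-01,  3.43922608e-04]), 'wrist_force': array([ 0.67865167, -0.11904141,  0.47625946]), 'wrist_torque': array([ 0.05897255, -0.01689278, -0.01488987]), 'opening': 85.41422163457963}
scene 47.29626550252375 317.70966417764777 201.48645477735587 [-53.37583847 878.82696009 539.9629115 ] [-0.82577738  2.28988067 -1.40957989]
top 45.59751696763906 323.5950991437729 195.54100952278014 [ 318.5397855   136.94655575 1049.01365692] [-2.22208157  1.96597515 -0.22657724]
```

View pics/top0.png

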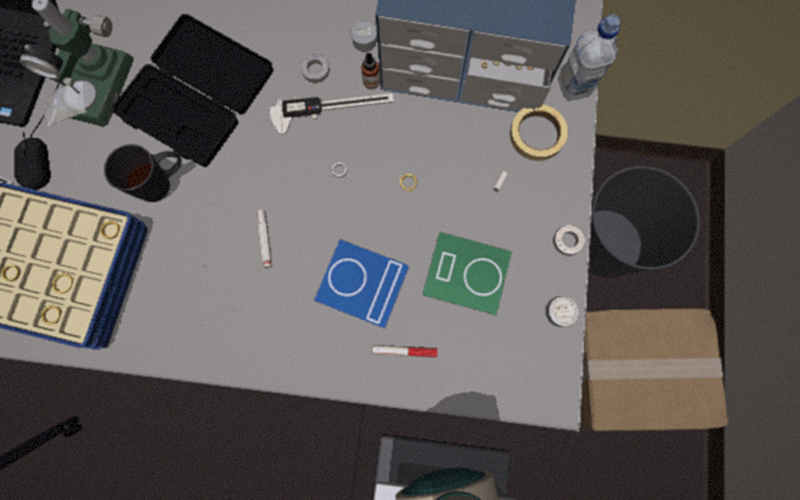

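View pics/scene0.png

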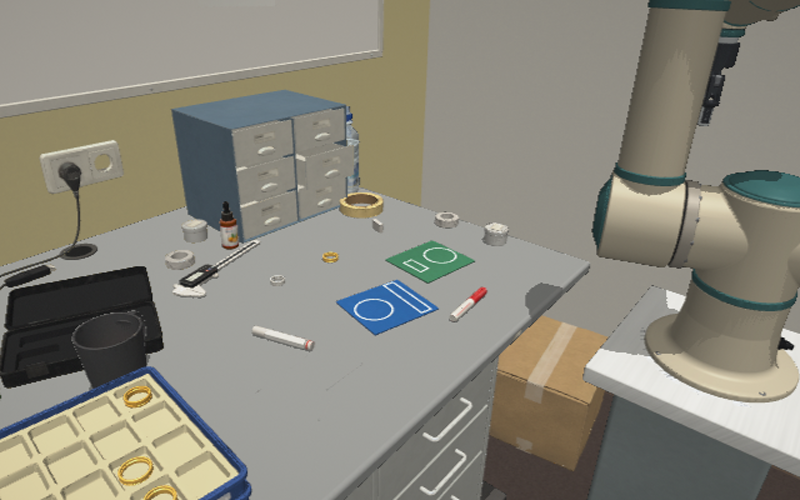

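The top view (800-px scale) shows the blue mat at (362,284), the green mat at (468,273), the plug at (264,238) and the ring gauge at (569,240). The tin is at (563,311), the block at (500,181), the gold ring at (408,182), the silver ring at (339,170) and the marker at (404,351). The scene view agrees.

```bash
cat > h.py <<'E'
import numpy as np,cv2
from scipy.spatial.transform import Rotation as R
from bench import observe,camera
def f(c): return 200/np.tan(np.radians(c["vfov"])/2)
def ray(c,uv,z):
    uv=np.atleast_2d(np.asarray(uv,float)); d=np.c_[(uv[:,0]-c["cx"])/f(c),(uv[:,1]-c["cy"])/f(c),np.ones(len(uv))]
    d=d@R.from_rotvec(c["orientation"]).as_matrix().T; o=np.array(c["xyz"])
    return (o+d*((z-o[2])/d[:,2])[:,None])[:,:2]
def proj(c,P):
    p=(np.atleast_2d(P)-np.array(c["xyz"]))@R.from_rotvec(c["orientation"]).as_matrix()
    return np.c_[p[:,0]/p[:,2]*f(c)+c["cx"],p[:,1]/p[:,2]*f(c)+c["cy"]]
def cloud(c):
    v,u=np.mgrid[:400,:640]; z=c["z_map"]
    d=np.dstack([(u-c["cx"])/f(c)*z,(v-c["cy"])/f(c)*z,z])
    return d@R.from_rotvec(c["orientation"]).as_matrix().T+np.array(c["xyz"])
def rect(p):
    (x,y),(w,h),a=cv2.minAreaRect(np.float32(p)); 
    if w<h: w,h,a=h,w,a+90
    return np.round([x,y,w,h,(a+90)%180-90],1)   # long side angle from world x, deg
def mats(c):
    hsv=cv2.cvtColor(c["pixels"],cv2.COLOR_RGB2HSV); out={}
    for n,lo,hi in(("blue",(105,130,60),(125,255,255)),("green",(60,90,40),(90,255,200))):
        m=cv2.inRange(hsv,lo,hi); m[:,:240]=0;m[:150]=0;m[300:]=0
        cs,_=cv2.findContours(m,cv2.RETR_EXTERNAL,cv2.CHAIN_APPROX_NONE); k=max(cs,key=cv2.contourArea)
        out[n]=rect(ray(c,k[:,0],4))
    return out
E
cat > m.py <<'E'
from h import *
c=camera("top"); print(mats(c)); P=cloud(c)
for cam in("top","scene"):
    c=camera(cam);P=cloud(c);print(cam)
    z=P[...,2]; print("desk z", np.median(z[210:230,240:250]) if cam=="top" else "")
    t=camera("top") if cam=="scene" else c
    for n,(u,v),h,r in(("plug",(264,238),16,45),("ring",(569,240),18,28),("tin",(563,311),36,28),("block",(500,181),20,22),("gold",(408,182),9,18),("silver",(339,170),8,16),("marker",(404,351),16,60)):
        ctr=ray(t,(u/1.25,v/1.25),h)[0]
        m=(np.hypot(P[...,0]-ctr[0],P[...,1]-ctr[1])<r*1.5)&(z>h*0.35)&(z<h+12)&(c["z_map"]>0)
        q=P[m]; 
        if len(q)<4: print(n,ctr,len(q));continue
        top=np.percentile(q[:,2],90); q2=q[q[:,2]>top-4]
        print(n,ctr.round(1),len(q),"ztop",top.round(1),"rect",rect(q[:,:2]),"top",rect(q2[:,:2]), "circ",np.round(sum(map(list,[cv2.minEnclosingCircle(np.float32(q2[:,:2]))[0]]),[]),1))
E
python3 m.py
```

```text
{'blue': array([483. , 247.3, 117.4,  96.6, -14.2]), 'green': array([519.4,  45.4, 131.5, 116.7,  81.6])}
top
desk z 0.7363622302940485
plug [535.  412.1] 333 ztop 16.9 rect [526.5 420.  108.9 101.7 -42.5] top [536.  414.6 105.7  14.4  16.2] circ [535.6 416.4]
ring [ 597.4 -128.4] 364 ztop 21.0 rect [ 598.7 -129.5   54.4   54.3   45.7] top [ 599.  -128.6   52.4   51.7  -56.7] circ [ 598.7 -128.8]
tin [ 466.8 -121.1] 472 ztop 36.2 rect [ 468.1 -121.5   50.6   49.5  -82.3] top [ 467.1 -121.9   49.1   48.5  -38.6] circ [ 467.2 -121.4]
block [691.9   3.5] 68 ztop 23.1 rect [694.4   3.5  35.3   8.2 -20.1] top [694.9   3.3  34.3   8.1 -20.1] circ [694.7   2.8]
gold [673.2 169.9] 104 ztop 10.4 rect [673.9 168.7  50.6  46.  -87.2] top [674.7 170.1  30.   30.  -86.6] circ [674.6 170.6]
silver [681.  299.3] 72 ztop 10.5 rect [683.5 299.2  43.6  36.9  40.6] top [682.  299.9  25.8  23.5   7.8] circ [682.  300.1]
marker [368.1 139.9] 497 ztop 17.6 rect [380.8 141.9 156.9 140.2  79. ] top [369.  139.4 109.6  14.2 -85.6] circ [367.8 139.3]
scene
desk z 
plug [535.  412.1] 386 ztop 17.2 rect [534.2 
[... 158 characters left out ...]
op [ 598.5 -128.9   56.9   50.4  -24.6] circ [ 601.7 -126.8]
tin [ 466.8 -121.1] 253 ztop 36.0 rect [ 465.5 -119.9   50.6   49.6   64.9] top [ 466.5 -122.5   51.8   47.5  -58.1] circ [ 465.9 -122.2]
block [691.9   3.5] 58 ztop 21.8 rect [694.3   2.5  39.9  11.1 -23.7] top [694.1   2.3  39.9  10.4 -24.3] circ [694.8   3.7]
gold [673.2 169.9] 86 ztop 10.4 rect [676.7 173.5  42.8  36.   20.5] top [673.2 169.9  30.2  28.5 -61.2] circ [673.2 169.9]
silver [681.  299.3] 94 ztop 10.6 rect [677.  299.2  39.5  39.4  58.4] top [681.8 299.5  27.7  26.3 -57. ] circ [682.6 300.2]
marker [368.1 139.9] 345 ztop 17.9 rect [383.9 158.2 130.6  87.9  47.7] top [366.9 138.6 113.5  15.4 -84.8] circ [367.4 138.6]
```

```bash
python3 - <<'E'
from h import *
c=camera("top"); im=c["pixels"][120:300,190:480,::-1]
cv2.imwrite("pics/crop1.png",cv2.resize(im,(800,497),interpolation=cv2.INTER_CUBIC))
E
```

```text
(no output)
```

View pics/crop1.png

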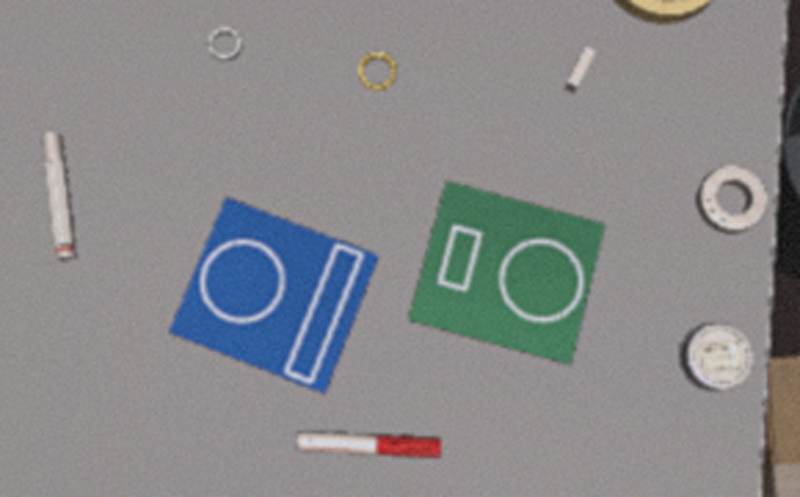

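The crop shows both mats clear, with circle and rectangle outlines. The block stands on a narrow face, and the marker lies 60 mm in front of the mats. The blue mask split at the rectangle line, so I'll close it and measure the marks directly.

```bash
python3 - <<'E'
import re
s=open('h.py').read()
s=s.replace("m[300:]=0\n","m[300:]=0; m=cv2.morphologyEx(m,cv2.MORPH_CLOSE,np.ones((7,7)))\n")
open('h.py','w').write(s)
from h import *
c=camera("top"); hsv=cv2.cvtColor(c["pixels"],cv2.COLOR_RGB2HSV)
o=mats(c)
for n,r in o.items():
    # angle of x axis
    a=r[4]; a=a if abs(a)<45 else a-90*np.sign(a); t=np.radians(a); M=np.array([[np.cos(t),-np.sin(t)],[np.sin(t),np.cos(t)]])
    for k,y in (("circ",28),("rect",-43)) if n=="blue" else (("circ",-28),("rect",40)): print(n,r,k,(r[:2]+M@[0,y]).round(1),"xang",a)
    lo,hi=((105,130,60),(125,255,255)) if n=="blue" else ((60,90,40),(90,255,200))
    m=cv2.inRange(hsv,lo,hi); m[:,:240]=0;m[:150]=0;m[300:]=0
    v,u=np.nonzero(m); hull=cv2.convexHull(np.c_[u,v].astype(np.int32)); H=np.zeros_like(m); cv2.fillConvexPoly(H,hull,255); H=cv2.erode(H,np.ones((5,5)))
    w=((hsv[...,1]<90)&(H>0)).astype(np.uint8)
    k,L,st,_=cv2.connectedComponentsWithStats(w,connectivity=8)
    for i in range(1,k):
        if st[i,4]>20:
            v,u=np.nonzero(L==i); p=ray(c,np.c_[u,v],4); print(" mark",st[i,4],rect(p),np.round(cv2.minEnclosingCircle(np.float32(p))[0],1))
E
```

```text
blue [478.6 229.8 132.4 117.6  75.7] circ [485.5 256.9] xang -14.299999999999997
blue [478.6 229.8 132.4 117.6  75.7] rect [468.  188.1] xang -14.299999999999997
 mark 199 [486.5 258.   67.8  66.8   7.8] [485.8 257.2]
 mark 115 [470.6 198.  107.4   8.3 -15.8] [469.7 195. ]
 mark 113 [465.5 178.  106.8   5.3 -13.9] [466. 180.]
green [519.4  45.4 131.5 116.1  81.5] circ [515.3  17.7] xang -8.5
green [519.4  45.4 131.5 116.1  81.5] rect [525.3  85. ] xang -8.5
 mark 209 [526.2  84.6  54.8  29.1  -8.4] [526.1  84.2]
 mark 309 [515.1  18.1  70.2  69.2   5.7] [516.1  17.4]
```

Mat and mark measurements agree. Targets:

| Item | Position (mm) | Yaw |
|---|---|---|
| Ring gauge | (485.7, 257.2) | – |
| Plug | (468, 188) | -14.3° |
| Tin | (515.5, 17.7) | – |
| Block | (525.7, 84.8) | -8.5° |

I'll start with the tin.

```bash
cat > go.py <<'E'
import sys
from h import *
# go.py x y z jaw : print deltas in move units
s=observe(); p=s["eef_pos"]; y=R.from_rotvec(s["tcp_rot"]).as_matrix()[:,1]; jaw=np.degrees(np.arctan2(y[1],y[0]))%180
t=list(map(float,sys.argv[1:]))
d=((t[3]-jaw+90)%180-90) if len(t)>3 else 0
print("t %.2f tcp %s jaw %.1f open %.1f F %s q6 %.2f"%(s["t"],p.round(1),jaw,s["opening"],s["wrist_force"].round(1),s["qpos"][5]),"DELTA",((np.array(t[:3])-p)/300).round(4),round(d/90,4))
E
python3 -m jog '[[[0.44,0.6,-0.15,0.33],[0.44,0.6,-0.15,0.33],[0.44,0.6,-0.15,0.33],[0.44,0.6,-0.15,0.33],[0.44,0.6,-0.15,0.33]]]' 1
python3 go.py 467.2 -121.5 70 171.5
```

```text
t: 0.9
eef_pos: [337.6, -300.8, 185.5]
tcp_rot: [-2.813, -1.398, -0.001]
wrist_force: [-0.7, -0.3, -1.0]
opening: 85.4
t 0.90 tcp [ 337.6 -300.8  185.5] jaw 142.8 open 85.4 F [-0.7 -0.3 -1. ] q6 -0.16 DELTA [ 0.4321  0.5978 -0.3852] 0.3184
```

```bash

python3 -m jog '[[[0.432,0.598,-0.385,0.318],[0.432,0.598,-0.385,0.318],[0.432,0.598,-0.385,0.318],[0.432,0.598,-0.385,0.318],[0.432,0.598,-0.385,0.318]]]' 1 >/dev/null
python3 go.py 467.2 -121.5 70 171.5
python3 -m jog '[[[0,0,0,0],[0,0,0,0]]]' >/dev/null
python3 go.py 467.2 -121.5 6 171.5
```

```text
t 1.40 tcp [ 466.7 -121.6   70.6] jaw 171.6 open 85.2 F [ 1.1 -0.7 -0.3] q6 -0.18 DELTA [ 0.0016  0.0003 -0.002 ] -0.0007
t 1.60 tcp [ 466.6 -120.9   70.1] jaw 171.7 open 85.6 F [-0.9  0.2  0.8] q6 -0.19 DELTA [ 0.0018 -0.0021 -0.2137] -0.0022
```

```bash

python3 -m jog '[[[0.002,-0.002,-0.1,0],[0.002,-0.002,-0.21,0],[0.002,-0.002,-0.213,0]]]' 1 >/dev/null
python3 -m jog '[[[0,0,0,0],[0,0,0,0],[0,0,0,0],[0,0,0,0],[0,0,0,0]]]' -1 40
python3 -m jog '[[[0,0,0,0],[0,0,0,0],[0,0,0,0]]]'
python3 -m jog '[[[0,0,0.1,0],[0,0,0.25,0],[0,0,0.25,0]]]' >/dev/null
python3 go.py 515.5 17.7 90 171.5
```

```text
t: 2.4
eef_pos: [465.6, -122.9, 5.8]
tcp_rot: [-2.376, -2.05, 0.004]
wrist_force: [-3.0, -1.0, 5.5]
opening: 47.2
t: 2.7
eef_pos: [465.9, -122.9, 6.3]
tcp_rot: [-2.377, -2.051, 0.003]
wrist_force: [0.3, -0.4, -0.1]
opening: 47.3
t 3.00 tcp [ 469.2 -124.    87.5] jaw 171.6 open 47.6 F [-0.3 -1.1 -0.4] q6 -0.19 DELTA [0.1543 0.4724 0.0083] -0.0009
```

```bash

python3 -m jog '[[[0.154,0.472,0.0,0],[0.154,0.472,0.0,0],[0.154,0.472,0.0,0],[0.154,0.472,0.0,0],[0.154,0.472,0.0,0]]]' >/dev/null
python3 go.py 515.5 17.2 11 171.5
```

```text
t 3.50 tcp [515.2  18.5  86.9] jaw 171.7 open 47.5 F [ 0.1 -0.5 -0.2] q6 0.11 DELTA [ 0.0009 -0.0045 -0.253 ] -0.0025
```

```bash

python3 -m jog '[[[0.001,-0.005,-0.1,0],[0.001,-0.005,-0.2,0],[0.001,-0.005,-0.24,0],[0.001,-0.005,-0.253,0],[0.001,-0.005,-0.253,0]]]'
python3 -m jog '[[[0,0,0,0],[0,0,0,0],[0,0,0,0],[0,0,0,0]]]' 0.7
python3 -m jog '[[[0,0,0.2,0],[0,0,0.35,0],[0,0,0.35,0]]]' 1 >/dev/null
python3 go.py 598.8 -128.6 70 165.7
```

```text
t: 4.0
eef_pos: [515.9, 16.4, 11.6]
tcp_rot: [2.372, 2.05, 0.005]
wrist_force: [1.3, -0.3, -0.7]
opening: 47.2
t: 4.4
eef_pos: [516.1, 16.5, 12.0]
tcp_rot: [2.371, 2.049, 0.006]
wrist_force: [-0.2, -0.3, -0.5]
opening: 72.5
t 4.70 tcp [519.6  16.4 124.5] jaw 171.7 open 85.3 F [-0.2  0.9  1.4] q6 0.11 DELTA [ 0.264  -0.4834 -0.1817] -0.0665
```

```bash

python3 -m jog '[[[0.264,-0.483,-0.1,-0.066],[0.264,-0.483,-0.1,-0.066],[0.264,-0.483,-0.1,-0.066],[0.264,-0.483,-0.18,-0.066],[0.264,-0.483,-0.18,-0.066]]]' >/dev/null
python3 -m jog '[[[0,0,0,0]]]' >/dev/null
python3 go.py 598.8 -128.6 2 165.7
```

```text
t 5.30 tcp [ 597.1 -130.2   65.6] jaw 165.6 open 85.3 F [0.5 0.8 1. ] q6 -0.02 DELTA [ 0.0057  0.0053 -0.212 ] 0.0017
```

```bash

python3 -m jog '[[[0.005,0.004,-0.1,0],[0.005,0.004,-0.19,0],[0.005,0.004,-0.212,0],[0.005,0.004,-0.212,0]]]'
python3 -m jog '[[[0,0,0,0],[0,0,0,0],[0,0,0,0],[0,0,0,0],[0,0,0,0]]]' -1 60
python3 -m jog '[[[0,0,0,0],[0,0,0,0],[0,0,0,0]]]'
python3 -m jog '[[[0,0,0.1,0],[0,0,0.25,0],[0,0,0.35,0],[0,0,0.35,0]]]' 
python3 go.py 485.7 257.2 105 165.7
```

```text
t: 5.7
eef_pos: [598.2, -128.1, 2.0]
tcp_rot: [2.474, 1.92, 0.011]
wrist_force: [0.8, -0.5, 0.7]
opening: 85.2
t: 6.2
eef_pos: [599.7, -128.2, 4.9]
tcp_rot: [2.472, 1.918, 0.015]
wrist_force: [-1.7, 1.2, 8.3]
opening: 51.0
t: 6.5
eef_pos: [599.6, -128.2, 4.9]
tcp_rot: [2.472, 1.918, 0.015]
wrist_force: [-0.9, 1.5, -0.5]
opening: 51.0
t: 6.9
eef_pos: [602.1, -129.0, 115.7]
tcp_rot: [2.466, 1.913, 0.024]
wrist_force: [1.7, 0.2, -2.7]
opening: 50.7
t 6.90 tcp [ 602.1 -129.   115.7] jaw 165.6 open 50.7 F [ 1.7  0.2 -2.7] q6 -0.02 DELTA [-0.3881  1.2873 -0.0357] 0.001
```

```bash

python3 -m jog '[[[-0.194,0.643,-0.03,0],[-0.194,0.643,-0.03,0],[-0.194,0.643,-0.03,0],[-0.194,0.643,-0.03,0],[-0.194,0.643,-0.03,0]]]' >/dev/null
python3 -m jog '[[[-0.194,0.643,0,0],[-0.194,0.643,0,0],[-0.194,0.643,0,0],[-0.194,0.643,0,0],[-0.194,0.643,0,0]]]' >/dev/null
python3 -m jog '[[[0,0,0,0]]]' >/dev/null
python3 go.py 485.7 257.2 10 165.7
```

```text
t 8.00 tcp [479.5 266.4 100.7] jaw 166.4 open 50.7 F [ 0.5  0.2 -2. ] q6 0.69 DELTA [ 0.0205 -0.0308 -0.3024] -0.0076
```

```bash

python3 -m jog '[[[0.02,-0.03,-0.1,-0.007],[0.02,-0.03,-0.18,-0.007],[0.02,-0.03,-0.18,-0.007]]]' >/dev/null
python3 go.py 485.7 257.2 10 165.7
```

```text
t 8.30 tcp [483.3 254.6  41.7] jaw 165.6 open 50.9 F [-1.8 -0.9 -2.5] q6 0.68 DELTA [ 0.0081  0.0086 -0.1058] 0.0006
```

```bash

python3 -m jog '[[[0.008,0.008,-0.06,0],[0.008,0.008,-0.09,0],[0.008,0.008,-0.106,0],[0.008,0.008,-0.106,0]]]'
python3 -m jog '[[[0,0,0,0],[0,0,0,0],[0,0,0,0],[0,0,0,0]]]' 0.7
python3 -m jog '[[[0,0,0.1,0],[0,0,0.25,0],[0,0,0.25,0]]]' 0.4 >/dev/null
python3 go.py 674.5 170.2 60 165.7
```

```text
t: 8.7
eef_pos: [485.8, 256.7, 10.1]
tcp_rot: [2.472, 1.918, -0.002]
wrist_force: [-0.1, -0.5, -2.7]
opening: 51.0
t: 9.1
eef_pos: [486.2, 256.9, 10.8]
tcp_rot: [2.472, 1.918, -0.0]
wrist_force: [-0.1, 0.5, 0.3]
opening: 72.4
t 9.40 tcp [489.5 258.5  93. ] jaw 165.6 open 60.0 F [-0.  -0.5  1. ] q6 0.68 DELTA [ 0.6167 -0.2943 -0.11  ] 0.0008
```

```bash

python3 -m jog '[[[0.617,-0.294,0,0],[0.617,-0.294,0,0],[0.617,-0.294,0,0],[0.617,-0.294,-0.05,0],[0.617,-0.294,-0.11,0]]]' >/dev/null
python3 -m jog '[[[0,0,0,0],[0,0,0,0]]]' >/dev/null
python3 go.py 674.5 170.2 1 165.7
```

```text
t 10.10 tcp [678.7 166.9  60.2] jaw 165.4 open 59.8 F [ 0.   0.6 -0.7] q6 0.45 DELTA [-0.014   0.0109 -0.1972] 0.0035
```

```bash

python3 -m jog '[[[-0.014,0.011,-0.1,0.003],[-0.014,0.011,-0.18,0.003],[-0.014,0.011,-0.194,0.003],[-0.014,0.011,-0.194,0.003]]]'
python3 -m jog '[[[0,0,0,0],[0,0,0,0],[0,0,0,0],[0,0,0,0],[0,0,0,0]]]' -1 20
python3 -m jog '[[[0,0,0,0],[0,0,0,0],[0,0,0,0]]]'
python3 -m jog '[[[0,0,0.1,0],[0,0,0.25,0],[0,0,0.35,0],[0,0,0.35,0]]]' 
python3 go.py 485.9 256.8 95 165.7
```

```text
t: 10.5
eef_pos: [674.1, 171.0, 2.9]
tcp_rot: [2.466, 1.917, 0.023]
wrist_force: [1.5, 0.5, -0.0]
opening: 59.6
t: 11.0
eef_pos: [675.2, 171.5, 5.7]
tcp_rot: [2.465, 1.916, 0.028]
wrist_force: [-2.6, 0.7, 6.6]
opening: 29.5
t: 11.3
eef_pos: [675.3, 171.5, 5.8]
tcp_rot: [2.465, 1.916, 0.028]
wrist_force: [0.2, -0.0, 2.6]
opening: 29.3
t: 11.7
eef_pos: [677.8, 171.9, 117.8]
tcp_rot: [2.461, 1.913, 0.043]
wrist_force: [-0.1, -0.3, 1.0]
opening: 29.3
t 11.70 tcp [677.8 171.9 117.8] jaw 165.7 open 29.3 F [-0.1 -0.3  1. ] q6 0.45 DELTA [-0.6398  0.2829 -0.0759] -0.0001
```

```bash
cat > chk.py <<'E'
from h import *
c=camera("top");P=cloud(c)
def top(n,x,y,r,h,dz=3):
    m=(np.hypot(P[...,0]-x,P[...,1]-y)<r)&(abs(P[...,2]-h)<dz+1)
    q=P[m]
    if len(q)>5: print(n,len(q),rect(q[:,:2]),"z",np.median(q[:,2]).round(1))
top("tin",515.5,17.7,45,40); top("ring",485.7,257.2,45,23); top("gold@ring",485.7,257.2,35,31); top("block",525.5,84.8,35,24); top("plug",468,188,70,20)
top("silver",682,300,25,9);top("marker",368,139.3,75,16,4)
E
python3 chk.py
```

```text
tin 305 [516.8  11.8  50.7  37.7  12.6] z 38.5
ring 319 [485.2 255.8  52.6  52.2 -55.9] z 22.6
plug 128 [480.9 242.1  50.3  23.9 -14.7] z 22.2
silver 41 [681.4 296.2  30.9  29.3 -88.3] z 8.3
marker 40 [366.1 188.7  12.8  10.7   7.4] z 14.4
```

```bash

python3 -m jog '[[[-0.64,0.282,0,0],[-0.64,0.282,0,0],[-0.64,0.282,0,0],[-0.64,0.282,-0.05,0],[-0.64,0.282,-0.12,0]]]' >/dev/null
python3 -m jog '[[[0,0,0,0],[0,0,0,0]]]' >/dev/null
python3 go.py 485.3 256.2 29 165.7
```

```text
t 12.45 tcp [480.5 257.8  76.7] jaw 165.9 open 29.1 F [0.7 0.4 0.5] q6 0.68 DELTA [ 0.016  -0.0054 -0.1591] -0.0025
```

```bash

python3 -m jog '[[[0.016,-0.005,-0.08,0],[0.016,-0.005,-0.12,0],[0.016,-0.005,-0.12,0]]]' >/dev/null
python3 go.py 485.3 256.2 29 165.7
```

```text
t 12.75 tcp [484.9 255.3  38.9] jaw 165.8 open 29.6 F [-0.6  0.5 -0.6] q6 0.68 DELTA [ 0.0012  0.003  -0.033 ] -0.0017
```

```bash

python3 -m jog '[[[0.001,0.003,-0.02,0],[0.001,0.003,-0.032,0],[0.001,0.003,-0.033,0]]]'
python3 -m jog '[[[0,0,0,0],[0,0,0,0],[0,0,0,0],[0,0,0,0]]]' 0
python3 -m jog '[[[0,0,0.1,0],[0,0,0.25,0],[0,0,0.3,0],[0,0,0.3,0]]]' >/dev/null
python3 go.py 694.6 3.2 65 69.9
```

```text
t: 13.05
eef_pos: [485.2, 256.1, 28.9]
tcp_rot: [2.463, 1.919, 0.026]
wrist_force: [-0.4, -0.2, -0.1]
opening: 29.6
t: 13.45
eef_pos: [485.3, 256.2, 29.1]
tcp_rot: [2.462, 1.919, 0.027]
wrist_force: [0.6, 0.4, -0.0]
opening: 42.9
t 13.85 tcp [486.9 256.9 122.5] jaw 165.8 open 42.8 F [-0.4 -0.1 -1.4] q6 0.67 DELTA [ 0.6924 -0.8457 -0.1916] 0.934
```

```bash

python3 -m jog '[[[0.35,-0.423,0,0.467],[0.35,-0.423,0,0.467],[0.35,-0.423,0,0.467],[0.35,-0.423,0,0.467],[0.35,-0.423,0,0.467]]]' >/dev/null
python3 -m jog '[[[0.342,-0.423,0,0.467],[0.342,-0.423,0,0.467],[0.342,-0.423,0,0.467],[0.342,-0.423,0,0.467],[0.342,-0.423,0,0.467]]]' >/dev/null
python3 -m jog '[[[0,0,0,0]]]' >/dev/null
python3 go.py 694.6 3.2 45 69.9; python3 chk.py
```

```text
t 14.95 tcp [695.   -3.7 113.9] jaw 69.5 open 42.8 F [ 0.4  0.6 -0.5] q6 -1.28 DELTA [-0.0014  0.0231 -0.2297] 0.0049
tin 231 [515.8  28.1  50.1  29.9  -2.6] z 38.5
ring 296 [484.7 256.   52.6  51.1  52.2] z 22.8
gold@ring 66 [483.8 255.2  30.7  29.8 -61.9] z 30.7
plug 105 [480.5 241.8  50.   23.6 -16.4] z 22.2
silver 39 [682.9 303.6  32.1  26.8  86.7] z 8.4
marker 336 [369.3 139.6 110.2  15.2 -85.7] z 15.3
```

```bash

python3 -m jog '[[[-0.001,0.023,-0.1,0.005],[-0.001,0.023,-0.23,0.005],[-0.001,0.023,-0.23,0.005]]]' >/dev/null
python3 go.py 694.6 3.2 6 69.9
```

```text
t 15.30 tcp [689.7   3.9  36.1] jaw 69.6 open 42.5 F [-0.3  0.4 -1.9] q6 -1.28 DELTA [ 0.0162 -0.0025 -0.1002] 0.0039
```

```bash

python3 -m jog '[[[0.015,-0.002,-0.07,0.004],[0.015,-0.002,-0.1,0.004],[0.015,-0.002,-0.1,0.004]]]' 
python3 -m jog '[[[0,0,0,0],[0,0,0,0],[0,0,0,0],[0,0,0,0],[0,0,0,0]]]' -1 30
python3 -m jog '[[[0,0,0,0],[0,0,0,0],[0,0,0,0]]]'
python3 -m jog '[[[0,0,0.1,0],[0,0,0.25,0],[0,0,0.25,0],[0,0,0.25,0]]]' 
python3 go.py 525.7 84.8 80 81.5
```

```text
t: 15.6
eef_pos: [693.4, 3.6, 5.1]
tcp_rot: [-0.545, -3.069, -0.039]
wrist_force: [0.2, 0.3, 0.3]
opening: 42.6
t: 16.1
eef_pos: [694.2, 3.6, 7.0]
tcp_rot: [-0.545, -3.071, -0.039]
wrist_force: [-1.5, 0.3, 6.6]
opening: 7.6
t: 16.4
eef_pos: [694.2, 3.5, 7.0]
tcp_rot: [-0.546, -3.071, -0.039]
wrist_force: [0.2, -0.7, 1.6]
opening: 7.8
t: 16.8
eef_pos: [694.9, 3.4, 83.4]
tcp_rot: [-0.546, -3.074, -0.04]
wrist_force: [0.5, -1.2, -1.8]
opening: 7.9
t 16.80 tcp [694.9   3.4  83.4] jaw 69.8 open 7.9 F [ 0.5 -1.2 -1.8] q6 -1.28 DELTA [-0.5639  0.2712 -0.0114] 0.1295
```

```bash

python3 -m jog '[[[-0.564,0.271,0,0.13],[-0.564,0.271,0,0.13],[-0.564,0.271,0,0.13],[-0.564,0.271,0,0.13],[-0.564,0.271,0,0.13]]]' >/dev/null
python3 -m jog '[[[0,0,0,0]]]' >/dev/null
python3 go.py 525.7 84.8 40 81.5
```

```text
t 17.40 tcp [520.   86.5  79.6] jaw 81.7 open 7.6 F [ 0.2 -0.9 -1.2] q6 -1.35 DELTA [ 0.0191 -0.0057 -0.1321] -0.0025
```

```bash

python3 -m jog '[[[0.019,-0.006,-0.08,0],[0.019,-0.006,-0.13,0],[0.019,-0.006,-0.13,0]]]' >/dev/null
python3 go.py 525.7 84.8 12 81.5
```

```text
t 17.70 tcp [524.   84.1  37.1] jaw 81.7 open 8.3 F [ 0.7  0.3 -1.6] q6 -1.36 DELTA [ 0.0056  0.0022 -0.0838] -0.0019
```

```bash

python3 -m jog '[[[0.005,0.002,-0.05,0],[0.005,0.002,-0.075,0],[0.005,0.002,-0.086,0],[0.005,0.002,-0.086,0]]]'
python3 -m jog '[[[0,0,0,0],[0,0,0,0],[0,0,0,0],[0,0,0,0]]]' -0.3
python3 -m jog '[[[0,0,0.1,0],[0,0,0.25,0],[0,0,0.3,0],[0,0,0.3,0]]]' >/dev/null
python3 go.py 535 415 100 106.2
```

```text
t: 18.1
eef_pos: [525.7, 84.8, 11.4]
tcp_rot: [-0.225, -3.097, -0.034]
wrist_force: [0.0, 0.5, 0.3]
opening: 8.2
t: 18.5
eef_pos: [525.8, 84.8, 11.5]
tcp_rot: [-0.225, -3.097, -0.034]
wrist_force: [1.0, -0.3, 0.4]
opening: 29.7
t 18.90 tcp [527.5  84.9 104.7] jaw 81.7 open 29.9 F [ 0.7  0.4 -0.7] q6 -1.35 DELTA [ 0.0251  1.1003 -0.0155] 0.2724
```

```bash

python3 -m jog '[[[0.013,0.55,0,0.136],[0.013,0.55,0,0.136],[0.013,0.55,0,0.136],[0.013,0.55,0,0.136],[0.013,0.55,0,0.136]]]' 0 >/dev/null
python3 -m jog '[[[0.013,0.55,0,0.136],[0.013,0.55,0,0.136],[0.013,0.55,0,0.136],[0.013,0.55,0,0.136],[0.013,0.55,0,0.136]]]' >/dev/null
python3 -m jog '[[[0,0,0,0]]]' >/dev/null
python3 go.py 535.5 415 40 106.2; python3 chk.py
```

```text
t 20.00 tcp [534.  415.4  99.5] jaw 106.4 open 42.6 F [ 0.5 -1.2  0.2] q6 -1.26 DELTA [ 0.0049 -0.0013 -0.1985] -0.0018
tin 383 [514.3  18.1  49.9  48.7 -84.1] z 38.3
ring 296 [484.8 255.8  52.3  51.8  65.7] z 22.9
gold@ring 61 [482.5 255.   34.4  30.6   7.7] z 30.2
block 64 [526.6  85.6  36.    8.8  -8.8] z 24.3
plug 114 [480.7 241.6  49.7  21.8 -14. ] z 22.1
silver 39 [682.9 300.3  26.   25.7 -25.8] z 8.7
marker 343 [369.1 139.3 110.1  15.7 -86. ] z 15.3
```

All four placed items check out. Now the plug.

```bash

python3 -m jog '[[[0.005,-0.001,-0.1,0],[0.005,-0.001,-0.19,0],[0.005,-0.001,-0.2,0]]]' >/dev/null
python3 go.py 535.5 415 5 106.2
```

```text
t 20.35 tcp [534.  411.4  34.6] jaw 106.2 open 42.3 F [ 0.2  0.2 -0.6] q6 -1.27 DELTA [ 0.005   0.0121 -0.0988] 0.0
```

```bash

python3 -m jog '[[[0.005,0.012,-0.07,0],[0.005,0.012,-0.098,0],[0.005,0.012,-0.098,0]]]' 
python3 -m jog '[[[0,0,0,0],[0,0,0,0],[0,0,0,0],[0,0,0,0],[0,0,0,0]]]' -1 60
python3 -m jog '[[[0,0,0,0],[0,0,0,0],[0,0,0,0]]]'
python3 -m jog '[[[0,0,0.1,0],[0,0,0.25,0],[0,0,0.32,0],[0,0,0.32,0]]]' 
python3 go.py 468 188 95 75.7
```

```text
t: 20.65
eef_pos: [535.2, 413.8, 4.4]
tcp_rot: [0.435, -3.061, -0.011]
wrist_force: [0.2, 0.2, -0.3]
opening: 42.8
t: 21.15
eef_pos: [536.0, 414.2, 6.3]
tcp_rot: [0.435, -3.063, -0.012]
wrist_force: [0.0, -1.4, 6.1]
opening: 10.2
t: 21.45
eef_pos: [535.9, 414.3, 6.3]
tcp_rot: [0.435, -3.063, -0.012]
wrist_force: [0.2, -0.6, 0.6]
opening: 10.7
t: 21.85
eef_pos: [537.5, 415.5, 106.9]
tcp_rot: [0.437, -3.07, -0.017]
wrist_force: [0.7, 1.4, -1.7]
opening: 10.3
t 21.85 tcp [537.5 415.5 106.9] jaw 106.2 open 10.3 F [ 0.7  1.4 -1.7] q6 -1.26 DELTA [-0.2316 -0.7582 -0.0397] -0.3386
```

```bash

python3 -m jog '[[[-0.232,-0.758,0,-0.339],[-0.232,-0.758,0,-0.339],[-0.232,-0.758,0,-0.339],[-0.232,-0.758,0,-0.339],[-0.232,-0.758,0,-0.339]]]' >/dev/null
python3 -m jog '[[[0,0,0,0]]]' >/dev/null
python3 go.py 468 188 95 75.7
```

```text
t 22.45 tcp [463.9 181.8 102.4] jaw 75.3 open 10.4 F [ 0.3  0.5 -1.5] q6 -1.04 DELTA [ 0.0136  0.0206 -0.0248] 0.0049
```

```bash

python3 -m jog '[[[0,0,0,0]]]' >/dev/null; python3 go.py 468 188 60 75.7
```

```text
t 22.55 tcp [463.1 181.2 100.8] jaw 75.2 open 10.4 F [-0.3  0.5 -0.7] q6 -1.04 DELTA [ 0.0165  0.0228 -0.136 ] 0.0058
```

```bash

python3 -m jog '[[[0.016,0.022,-0.1,0.005],[0.016,0.022,-0.21,0.005],[0.016,0.022,-0.21,0.005]]]' >/dev/null
python3 go.py 468 188 10.5 75.7; cat > pic.py <<'E'
import sys
from h import *
c=camera(sys.argv[1]); x,y,w,h=map(int,sys.argv[3:]); cv2.imwrite("pics/"+sys.argv[2],cv2.resize(c["pixels"][y:y+h,x:x+w,::-1],None,fx=3,fy=3,interpolation=cv2.INTER_CUBIC))
E
python3 pic.py scene hold.png 240 180 200 130
```

```text
t 22.85 tcp [464.2 187.6  32.1] jaw 75.7 open 10.3 F [ 0.1 -1.1 -2.1] q6 -1.04 DELTA [ 0.0126  0.0014 -0.072 ] 0.0
```

View pics/hold.png

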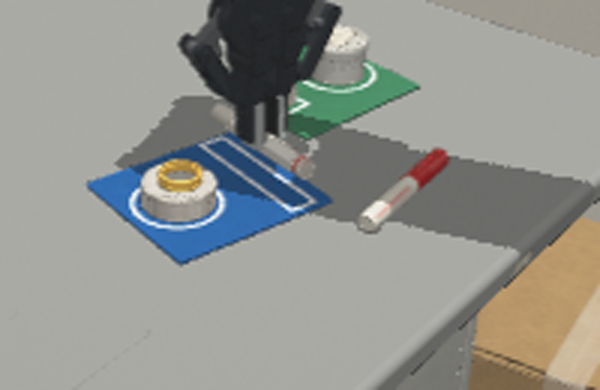

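The picture shows the plug held level at about (262,138) above the long rectangle. The gold ring sits centred on the ring gauge at (180,180), and the marker is undisturbed. I'll lower the plug and release it.

```bash

python3 -m jog '[[[0.012,0.001,-0.04,0],[0.012,0.001,-0.06,0],[0.012,0.001,-0.072,0],[0.012,0.001,-0.072,0]]]'
python3 -m jog '[[[0,0,0,0],[0,0,0,0],[0,0,0,0],[0,0,0,0]]]' -0.4
python3 -m jog '[[[0,0,0.1,0],[0,0,0.25,0],[0,0,0.5,0],[0,0,0.5,0],[0,0,0.5,0]]]' >/dev/null
python3 go.py 350 -250 200
```

```text
t: 23.3
eef_pos: [469.5, 188.5, 13.8]
tcp_rot: [-0.384, -3.066, -0.022]
wrist_force: [-0.7, -0.1, -1.8]
opening: 10.2
t: 23.7
eef_pos: [469.8, 188.5, 14.2]
tcp_rot: [-0.384, -3.067, -0.022]
wrist_force: [0.4, -1.1, 0.8]
opening: 25.6
t 24.20 tcp [471.8 189.1 169.4] jaw 75.7 open 25.7 F [ 0.7  0.4 -0.8] q6 -1.03 DELTA [-0.4059 -1.4638  0.1021] 0.0
```

```bash

python3 -m jog '[[[-0.05,-0.75,0.1,0],[-0.05,-0.75,0.1,0],[-0.05,-0.75,0.1,0],[-0.05,-0.75,0.1,0],[-0.05,-0.75,0.1,0]]]' >/dev/null
python3 -m jog '[[[-0.3,-0.7,0,0],[-0.3,-0.7,0,0],[-0.3,-0.7,0,0],[-0.3,-0.7,0,0],[-0.3,-0.7,0,0]]]' >/dev/null
python3 -m jog '[[[0,0,0,0],[0,0,0,0],[0,0,0,0]]]' >/dev/null
python3 - <<'E'
exec(open('chk.py').read().replace('top("plug",468,188,70,20)','0'))
m=(abs(P[...,2]-20)<5); 
t=np.radians(-14.3); X=P[...,0]-468;Y=P[...,1]-188; a=X*np.cos(t)+Y*np.sin(t); b=-X*np.sin(t)+Y*np.cos(t)
q=P[m&(abs(a)<80)&(abs(b)<30)]; print("plug",len(q),rect(q[:,:2]),np.percentile(q[:,2],[10,50,95])); print(mats(c))
E
python3 pic.py top end.png 240 170 190 130;python3 pic.py scene end2.png 240 180 200 130
```

```text
tin 372 [514.4  18.   49.9  48.3 -83.8] z 38.2
ring 295 [484.6 256.   52.7  51.6 -84. ] z 22.6
gold@ring 66 [484.4 255.5  30.5  30.1  -9.2] z 30.2
block 59 [527.   85.6  35.    8.9  -9. ] z 24.5
silver 41 [683.7 295.5  33.2  29.4 -66.6] z 7.5
marker 344 [369.2 139.6 110.4  15.5 -86.1] z 15.2
plug 297 [469.7 189.  104.6  14.3 -13.8] [15.6983139  18.58475031 22.01233465]
{'blue': array([483. , 247.3, 117.4,  96.6, -14.2]), 'green': array([519.3,  45.4, 131.4, 116.2,  81.6])}
```

View pics/end.png

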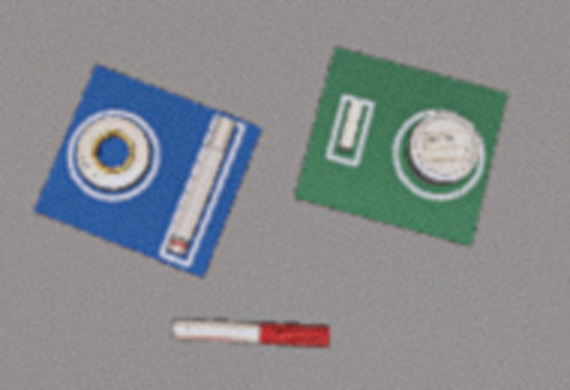

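View pics/end2.png

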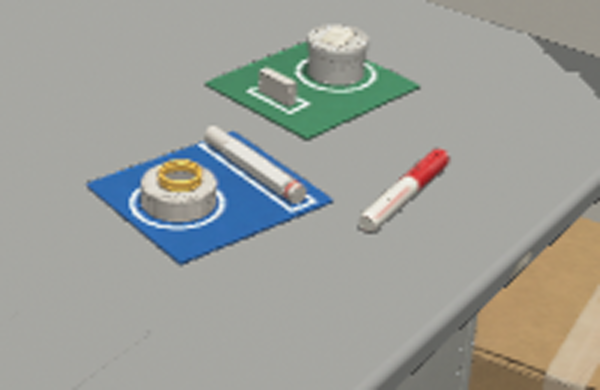

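Both views show everything upright and inside its outline, with the arm clear. The apparent shifts in the top view are parallax from the objects' heights, and the height-corrected numbers are within 2 mm. Handing in.

```bash
python3 go.py 350 -250 200; python3 -c "
from bench import order; print(order.job_done())"
```

```text
t 25.65 tcp [ 364.6 -250.1  197.6] jaw 75.5 open 25.4 F [ 0.6 -0.5  0.5] q6 -2.00 DELTA [-0.0487  0.0003  0.0079] 0.0
the job is handed in; nothing more can be done
None
```

All five items are on their mats, released, and the job was handed in at about 26 s of the 115 s. `job_done()` reports no verdict, so the figures below come from my last camera measurements, taken with the arm clear.

| Item | Result of last check |
|---|---|
| Ring gauge | about 2 mm from the middle of its circle |
| Gold ring | about 0.5 mm from the ring gauge's centre, lying flat on top |
| Plug gauge | about 2 mm and 0.5° off its rectangle |
| Tin | about 1 mm from the middle of its circle |
| Gauge block | about 2 mm and 0.5° off its rectangle, upright |

- **Marker:** it did not move, within the measuring error.
- **Silver ring:** the arm never came near it. The last centre reading was 4–5 mm off the first, and readings scattered by several mm because the cut-off height caught desk noise. I take that as noise, not movement.
- **Blue mat:** the last outline reading was wrong because the plug split its colour mask. I used the earlier measurement, which matched the white marks.
- **Plug release:** it was let go about 3 mm above the mat and settled level.

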